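# Straighten a row of finish samples with a ruler

## Task

Three finish samples (red brick, white marble, dark walnut) lie in a crooked row on the green drafting mat. Pick up the yellow ruler by its black grip bar and push the samples with its long edge until they stand side by side in one straight row, all squared up the same way, with the marble still in the middle and a gap on either side of it, and without touching them with the robot itself. Then lay the ruler down flat on the desk and let go.

Things in the scene. Friction and masses are not known exactly. Their poses are not given: they have to be found in the camera images.
- ruler_grip (a point): Grip of the yellow ruler, a rigid bar 40 (x) x 300 (y) x 10 mm thick, 200 g, loose, flat on the desk left or right of the row. Along its middle stands a black grip bar 12 (x) x 110 (y) mm, from 10 to 60 mm above the underside. The point is in mid-bar, 45 mm above the underside, at the balance point. x across, y along the ruler; same either way round. (The grey ruler without a grip is not needed.)
- marble_mid (a point): White marble sample, always the middle one of the row: block 40 (x) x 55 (y, along the row) x 20 mm high, flat on the desk, loose, about 110 g. The point is its centre, 10 mm up; x points across the row, roughly away from the robot, z up. It starts farther from the robot than its neighbours; centres are about 85 mm apart along the row, which runs left to right.
- brick_mid (a point): Red brick (terracotta) sample, at the left or right end of the row: block 40 (x) x 55 (y, along the row) x 20 mm high, flat on the desk, loose, about 90 g. The point is its centre, 10 mm up; x points across the row, roughly away from the robot, z up.
- walnut_mid (a point): Dark walnut sample, at the other end of the row: block 40 (x) x 55 (y, along the row) x 20 mm high, flat on the desk, loose, about 60 g. The point is its centre, 10 mm up; x points across the row, roughly away from the robot, z up.
There are look-alikes about, which are no part of the job. Several things look just like the part that bears walnut_mid: the one meant starts farthest to the robot's right.

How it is judged:
On the way, in this order (a step that is already met when the one before it is completed fails the run):
1. the ruler is lifted in the gripper (contact force between the fingers and ruler above 1 N and height (world z) of ruler_grip above 0.06 m), for 0.1 s.
2. the samples are in line while the gripper still holds the ruler (contact force between the fingers and ruler above 1 N and x of brick_mid in the frame of marble_mid between -0.015 and 0.015 m and angle between the x axis of each of brick_mid, walnut_mid and the x axis of marble_mid, either way round below 0.175 rad and horizontal distance between brick_mid and marble_mid between 0.058 and 0.13 m and x of walnut_mid in the frame of marble_mid between -0.015 and 0.015 m and horizontal distance between walnut_mid and marble_mid between 0.058 and 0.13 m and horizontal distance between brick_mid and walnut_mid above 0.12 m), for 0.1 s.
At the end, for the whole second after the job is handed in: Brick and walnut centres within 15 mm of the marble sample's own y axis line, one on either side, 58 to 130 mm from its centre and 120 mm or more from each other, turned like it within 10 degrees; samples and ruler flat on the desk and at rest (x of brick_mid in the frame of marble_mid between -0.015 and 0.015 m and angle between the x axis of each of brick_mid, walnut_mid and the x axis of marble_mid, either way round below 0.175 rad and horizontal distance between brick_mid and marble_mid between 0.058 and 0.13 m and x of walnut_mid in the frame of marble_mid between -0.015 and 0.015 m and horizontal distance between walnut_mid and marble_mid between 0.058 and 0.13 m and horizontal distance between brick_mid and walnut_mid above 0.12 m and angle between each of brick_mid, walnut_mid, marble_mid, ruler_grip's own z axis and vertical below 0.1 rad and height (world z) of each of brick_mid, walnut_mid, marble_mid below 0.016 m and height (world z) of ruler_grip below 0.052 m and linear speed of each of brick, walnut, marble, ruler below 0.02 m/s); the robot touches nothing.
It fails at once if the robot itself touches a sample (contact force between any of the fingers, the arm and marble above 0.5 N or contact force between any of the fingers, the arm and brick above 0.5 N or contact force between any of the fingers, the arm and walnut above 0.5 N).
It also fails if it takes over 42 s, if anything falls off the work surface, if the arm or the gripper's body presses on something with over 40 N, if the wrist force passes 120 N, or if a joint passes its speed limit or range.

## Robot

A 6-joint arm with a two-finger parallel gripper is mounted at the origin on the work surface. World frame = base frame: x ahead of the robot, y to its left, z up, the work surface at z = 0. Lengths are in m, angles in rad, forces in N, time in s.
With the tool pointing down it reaches from about 0.425 to 0.95 m from the base axis. Payload 3.5 kg.
Tool frame: the origin (TCP) lies midway between the tips of the shut fingers; the grasp point (between the pads) lies 19 mm behind it; z points along the fingers, y is the line along which they close (so a half turn about z gives the same grasp; the last joint's range is limited). The gripper opens to 85 mm and grips with 20 to 120 N. Pads are 22 mm wide; open, the fingers measure 114 mm over their backs; the gripper's body (76 mm by 85 mm) begins 54 mm behind the grasp point. The pads swing forward as they close: fully open they stand 13 mm farther back than shut.
Start: joints at [1.198, 0.286, 1.577, -0, 1.279, -0.15], TCP at [0.149, 0.658, 0.231] pointing down, gripper open.
Joint ranges: [-2.77, 2.77], [-0.9, 2.22], [0.21, 2.48], [-1.53, 4.67], [0.24, 2.81], [-2.84, 2.84]. Speed limits (rad/s): [2.79, 2.79, 3.14, 3.14, 3.14, 3.14].

## Interface

Orientations are given as a unit quaternion [x, y, z, w].
In Python, from plant import * gives the robot as it stands.
- The arm moves only by the tool move_arm, never from a script. Its argument "moves" is a list of rows, each a list of 3 entries, a list of its own where there are three numbers: the opening, from 0 (shut) to 1 (fully open), then the shift along the tool's x, y, z in m, then the turn, a rotation vector about the tool's x, y, z in rad. A call has exactly 10 rows; each row shifts and turns the commanded pose from where the row before left it, along the tool's axes as they then stand; what a row does not reach is not made up. A row lasts 1/12 s, in which the tool goes at most 41.7 mm and 7.16 degrees, less where a joint would pass 70% of its speed; a pose out of reach is approached as far as the arm can. A call is refused whole if a number of a shift passes 0.0417 or a number of a turn 0.125, either way. A call with a gripper value outside its range is refused whole. The fingers move at their own pace and stop on an object; "grip_force" is the grip in N (left out, the last holds). Time passes only in rows, so rows that do not move let the fingers close, or fill a call up. It gives the time, the measured TCP pose, the force, the opening and the grip force at its end, in the units of the state.
- get_state(): the state, without advancing time (a new reading comes with each control period).
- read_camera(name): name is "scene" or "side" or "wrist"; returns the picture (384x512x3 uint8, red, green, blue); there is no depth.
- camera_params(name): a dict with "fx", "fy", "cx", "cy" (pixels), "k1" (the pictures are not rectified: a ray, as slopes to the right and down, at radius r is drawn at 1 + k1 r^2 times it, then the intrinsics apply), "rvec" (rotation vector, rad) and "tvec" (3), from world to camera coordinates, as OpenCV has them; the wrist camera has in their place "tool_from_camera" (4x4, takes a point from camera to tool coordinates, whose origin is the TCP and whose axes are the flange's). Camera axes: x right, y down, z forward; pixel columns grow to the right and rows downward; lengths in m; the calibration is good to about 2 mm. A picture is of the moment at which its call begins: read the wrist's pose just before it. camera_params takes no time and is no camera call.
- sign_off(): hands the job in; it is judged then, once.
The state is a dict: "time": time; "qpos": joint angles; "dq": joint speeds; "joint_efforts": joint torques, N m; "eef_pos": TCP position; "tcp_rot": TCP orientation; "contact_force": force on the tool from outside, world axes, zero at the start; "wrist_torque": the same for the moment, N m; "opening": opening from 0.0 (shut) to 1.0 (fully open); "finger_force": force on a finger pad.
Only numpy, scipy, OpenCV 4.12 (cv2) and the standard library are available. Lean on these libraries where they do the work, as an engineer would, in place of code of your own. Each camera call takes 0.05 s, during which the arm holds its last target. There are 200 camera calls.

## Working session

There is one attempt and no reset: what is moved stays moved. The work goes in short steps, Python scripts to look and compute and a tool call to move; the robot and the scene stay as the last step left them, time stands still between calls to the robot, and variables do not carry over. Pictures are saved under pics/ and viewed, at most 10 in all, crops included, and the job is handed in when it is done.

Besides the shell and the picture viewer there is one more tool, called as name(argument=value, ...), one argument or row to a line, values as JSON. move_arm: Moves the arm, as the interface text tells. Its arguments: {"type":"object","properties":{"moves":{"type":"array"},"grip_force":{"type":"number"}},"required":["moves"]}

```bash
mkdir -p pics
cat > h.py <<'E'
from plant import *
import numpy as np, cv2
def cam(n):
    p=camera_params(n); K=np.array([[p['fx'],0,p['cx']],[0,p['fy'],p['cy']],[0,0,1.]]); d=np.array([p['k1'],0,0,0,0.])
    return p,K,d
def px2w(n,uv,z):
    p,K,d=cam(n); uv=np.array(uv,float).reshape(-1,1,2)
    r=cv2.undistortPoints(uv,K,d).reshape(-1,2)
    R=cv2.Rodrigues(np.array(p['rvec'],float))[0]; t=np.array(p['tvec'],float).ravel()
    c=-R.T@t; D=np.c_[r,np.ones(len(r))]@R
    return c+D*((np.reshape(z,-1)-c[2])/D[:,2])[:,None]
def w2px(n,P):
    p,K,d=cam(n); return cv2.projectPoints(np.array(P,float),np.array(p['rvec'],float),np.array(p['tvec'],float),K,d)[0].reshape(-1,2)
def snap(n,f,crop=None,s=1):
    im=read_camera(n)[:,:,::-1].copy()
    cv2.imwrite(f'pics/raw_{f}.png',im)
    if crop: x0,y0,x1,y1=crop; im=im[y0:y1,x0:x1]
    cv2.imwrite(f'pics/{f}.png',cv2.resize(im,None,fx=s,fy=s,interpolation=cv2.INTER_CUBIC)); return im
E
python3 - <<'E'
from h import *
s=get_state();print(s)
a=snap('scene','a');b=snap('side','b')
for n in('scene','side'):
    p,K,d=cam(n);R=cv2.Rodrigues(np.array(p['rvec'],float))[0];print(n,-R.T@np.array(p['tvec']),R[2],p['fx'])
E
```

```text
{'time': 0.0, 'qpos': array([ 1.19801371e+00,  2.87210319e-01,  1.57818913e+00, -4.81329744e-05,
        1.27861101e+00, -1.49977899e-01]), 'dq': array([-4.32930207e-04, -1.63629645e-03, -1.97594689e-03, -2.36517787e-04,
       -7.90082307e-05, -4.71400524e-04]), 'joint_efforts': array([-2.48171301e-05, -4.05968320e+01, -2.92633152e+01, -2.37522509e-04,
        5.81684566e-03, -8.35865904e-06]), 'eef_pos': array([0.1488742 , 0.65769403, 0.22991085]), 'tcp_rot': array([ 1.11165079e-01,  9.93801219e-01, -1.17379304e-03, -2.90141573e-04]), 'contact_force': array([-0.62021863,  0.05629029, -0.36141272]), 'wrist_torque': array([ 0.04580894, -0.01873308,  0.02586304]), 'finger_force': 0.0, 'opening': 0.9995621856605462}
scene [ 1.06971489 -0.17924511  0.5400901 ] [-0.72771807  0.25087587 -0.63834764] 358.1993009286007
side [ 0.36012932 -0.56658206  0.70065937] [ 0.15767773  0.65240677 -0.74128479] 365.14673447950526
```

View pics/a.png

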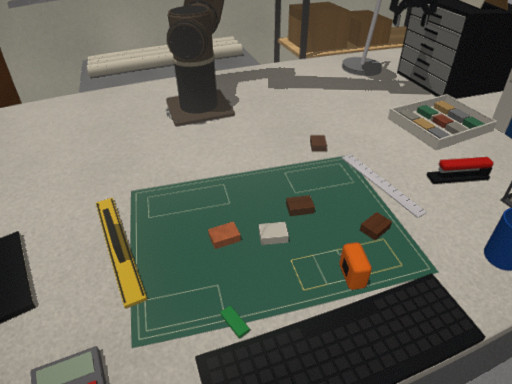

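View pics/b.png

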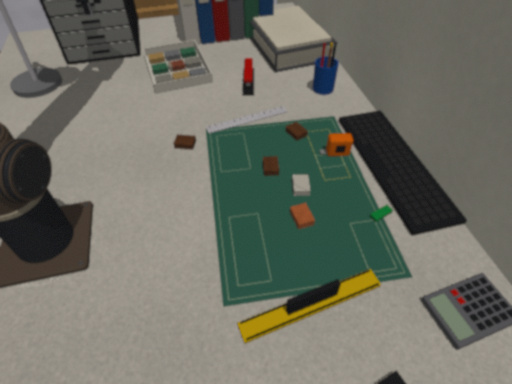

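The scene shows dark blocks at (300,205), (376,225) and (318,143). (300,205) is leftmost, so farthest to the robot's right, and it is next to the marble at (274,233) with the brick at (225,235). I'll fit box poses to both images and confirm in an enlarged crop.

```bash
cat >> h.py <<'E'
from scipy.optimize import minimize
def box(x,y,a,L=(.04,.055,.02)):
    c,s=np.cos(a),np.sin(a); R=np.array([[c,-s],[s,c]])
    q=np.array([[i*L[0]/2,j*L[1]/2] for i in(-1,1) for j in(-1,1)])@R.T+[x,y]
    return np.vstack([np.c_[q,np.zeros(4)],np.c_[q,np.full(4,L[2])]])
def mask(im,kind):
    im=cv2.GaussianBlur(im,(3,3),0).astype(int); B,G,R=im[...,0],im[...,1],im[...,2]
    if kind=='white': m=(R>G-12)&(R>75)&(abs(R-B)<60)
    elif kind=='yellow': m=(R>100)&(G>70)&(B<0.5*R)&(G>0.6*R)
    else: m=(R>G+6)
    return m.astype(np.uint8)
def fit(ims,uv0,kind,p0,L=(.04,.055,.02),win=45):
    ms=[]
    for n,im in ims.items():
        m=mask(im,kind); c=w2px(n,[[p0[0],p0[1],.01]])[0].astype(int)
        w=np.zeros_like(m); w[max(0,c[1]-win):c[1]+win,max(0,c[0]-win):c[0]+win]=1; m=m*w
        k,lab,st,ce=cv2.connectedComponentsWithStats(m)
        d=[np.hypot(*(ce[i]-c))-0.02*st[i,4] if st[i,4]>60 else 1e9 for i in range(1,k)]
        ms.append((n,(lab==1+int(np.argmin(d))).astype(np.float32)))
    def cost(p):
        t=0
        for n,m in ms:
            h=cv2.convexHull(w2px(n,box(*p,L)).astype(np.float32))
            r=np.zeros(m.shape,np.uint8); cv2.fillConvexPoly(r,np.round(h*16).astype(np.int32),255,cv2.LINE_AA,4); r=r/255.
            t+=1-np.minimum(r,m).sum()/np.maximum(r,m).sum()
        return t/len(ms)
    best=None
    for a in np.arange(-.8,.8,.2) if len(p0)<3 else [p0[2]-.1,p0[2],p0[2]+.1]:
        S=np.array([[p0[0],p0[1],a]]*4); S[1,0]+=.01;S[2,1]+=.01;S[3,2]+=.15
        r=minimize(cost,S[0],method='Nelder-Mead',options=dict(initial_simplex=S,xatol=2e-4,fatol=1e-4))
        if best is None or r.fun<best.fun: best=r
    return best.x,best.fun
E
python3 - <<'E'
from h import *
ims={'scene':cv2.imread('pics/raw_a.png'),'side':cv2.imread('pics/raw_b.png')}
A={'brick':(225,234),'marble':(274,233),'walnut':(300,205),'d2':(376,225),'d3':(318,143)}
B={'brick':(302,215),'marble':(301,185),'walnut':(271,165),'d2':(297,130),'d3':(185,142)}
for k in A:
    a=px2w('scene',A[k],.012)[0];b=px2w('side',B[k],.012)[0];p0=(a+b)[:2]/2
    print(k,a[:2].round(3),b[:2].round(3), end=' ')
    if k[0]!='d':
        for c in (ims,{'scene':ims['scene']},{'side':ims['side']}):
            p,f=fit(c,None,'white' if k=='marble' else 'red',p0);print(p.round(4),round(f,3),end=' ')
    print()
print('ruler ends scene (near pix corners)',px2w('scene',[(98,202),(112,199),(128,303),(145,297)],.01)[:,:2].round(3))
print('ruler side',px2w('side',[(239,324),(247,339),(374,272),(382,285)],.01)[:,:2].round(3))
print('mat',px2w('side',[(207,130),(335,117),(409,277),(226,305)],0)[:,:2].round(3))
c1=cv2.resize(ims['scene'][130:310,90:400],None,fx=2.5,fy=2.5,interpolation=cv2.INTER_CUBIC);cv2.imwrite('pics/c.png',c1)
E
```

```text
brick [ 0.584 -0.074] [ 0.584 -0.078] [ 0.5836 -0.0763  0.018 ] 0.111 [ 0.5821 -0.0761  0.0308] 0.112 [ 0.5837 -0.0764  0.0493] 0.104 
marble [0.616 0.019] [0.612 0.014] Traceback (most recent call last):
  File "<stdin>", line 10, in <module>
  File "h.py", line 48, in fit
    r=minimize(cost,S[0],method='Nelder-Mead',options=dict(initial_simplex=S,xatol=2e-4,fatol=1e-4))
    res = _minimize_neldermead(fun, x0, args, callback, bounds=bounds,
                               **options)
    fsim[j] = func(sim[j])
              ~~~~^^^^^^^^
    fx = function(np.copy(x), *(wrapper_args + args))
  File "h.py", line 41, in cost
    h=cv2.convexHull(w2px(n,box(*p,L)).astype(np.float32))
                     ~~~~^^^^^^^^^^^^^
  File "h.py", line 13, in w2px
    p,K,d=cam(n); return cv2.projectPoints(np.array(P,float),np.array(p['rvec'],float),np.array(p['tvec'],float),K,d)[0].reshape(-1,2)
          ~~~^^^
  File "h.py", line 4, in cam
    p=camera_params(n); K=np.array([[p['fx'],0,p['cx']],[0,p['fy'],p['cy']],[0,0,1.]]); d=np.array([p['k1'],0,0,0,0.])
ValueError: time passes only in moves, steps and waits
```

Too many `camera_params` calls, so I'll cache the parameters.

```bash
python3 - <<'E'
s=open('h.py').read()
s=s.replace("def cam(n):\n    p=camera_params(n);","import pickle,os\ndef cam(n):\n    if not os.path.exists(n+'.pkl'): pickle.dump(dict(camera_params(n)),open(n+'.pkl','wb'))\n    p=PC.setdefault(n,None) or pickle.load(open(n+'.pkl','rb')); PC[n]=p;").replace("import pickle,os\n","import pickle,os\nPC={}\n")
open('h.py','w').write(s)
E
cat > m.py <<'E'
from h import *
ims={'scene':cv2.imread('pics/raw_a.png'),'side':cv2.imread('pics/raw_b.png')}
A={'brick':(225,234),'marble':(274,233),'walnut':(300,205),'d2':(376,225),'d3':(318,143)}
B={'brick':(302,215),'marble':(301,185),'walnut':(271,165),'d2':(297,130),'d3':(185,142)}
for k in A:
    a=px2w('scene',A[k],.012)[0];b=px2w('side',B[k],.012)[0];p0=(a+b)[:2]/2
    print(k,a[:2].round(3),b[:2].round(3), end=' ')
    if k[0]!='d':
        for c in (ims,{'scene':ims['scene']},{'side':ims['side']}):
            p,f=fit(c,None,'white' if k=='marble' else 'red',p0);print(p.round(4),round(f,3),end=' ')
    print()
print('ruler ends scene (near pix corners)',px2w('scene',[(98,202),(112,199),(128,303),(145,297)],.01)[:,:2].round(3))
print('ruler side',px2w('side',[(239,324),(247,339),(374,272),(382,285)],.01)[:,:2].round(3))
print('mat',px2w('side',[(207,130),(335,117),(409,277),(226,305)],0)[:,:2].round(3))
c1=cv2.resize(ims['scene'][130:310,90:400],None,fx=2.5,fy=2.5,interpolation=cv2.INTER_CUBIC);cv2.imwrite('pics/c.png',c1)
E
python3 m.py
```

```text
brick [ 0.584 -0.074] [ 0.584 -0.078] [ 0.5836 -0.0763  0.018 ] 0.111 [ 0.5821 -0.0761  0.0308] 0.112 [ 0.5837 -0.0764  0.0493] 0.104 
marble [0.616 0.019] [0.612 0.014] [ 0.6117  0.0185 -0.2729] 0.126 [ 0.6112  0.0192 -0.2634] 0.129 [ 0.6121  0.018  -0.2647] 0.121 
walnut [0.558 0.104] [0.557 0.102] [ 0.5564  0.1058 -0.2866] 0.255 [ 0.5546  0.105  -0.4159] 0.224 [ 0.5568  0.1078 -0.2656] 0.263 
d2 [0.669 0.226] [0.67  0.224] 
d3 [0.348 0.257] [0.344 0.254] 
ruler ends scene (near pix corners) [[ 0.391 -0.32 ]
 [ 0.391 -0.288]
 [ 0.682 -0.275]
 [ 0.679 -0.246]]
ruler side [[ 0.385 -0.294]
 [ 0.394 -0.325]
 [ 0.682 -0.257]
 [ 0.685 -0.288]]
mat [[ 0.414  0.306]
 [ 0.809  0.269]
 [ 0.753 -0.281]
 [ 0.368 -0.247]]
```

View pics/c.png

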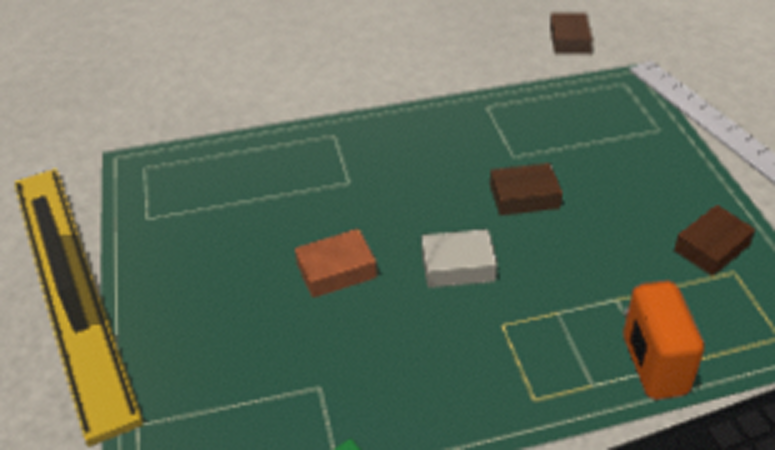

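The fits agree: the walnut at y≈0.105 has the smallest y of the three dark blocks (0.225 and 0.255 for the others), and it sits in the row, so (300,205) is the one meant. The ruler centre is near (0.536,-0.287), with its long axis about 0.14 rad from x. I'll move above it.

move_arm(
  moves=[
    [1, [-0.027, -0.0286, 0], [0, 0, 0]],
    [1, [-0.027, -0.0286, 0], [0, 0, 0]],
    [1, [-0.027, -0.0286, 0], [0, 0, 0]],
    [1, [-0.027, -0.0286, 0], [0, 0, 0]],
    [1, [-0.027, -0.0286, 0], [0, 0, 0]],
    [1, [-0.027, -0.0286, 0], [0, 0, 0]],
    [1, [-0.027, -0.0286, 0], [0, 0, 0]],
    [1, [-0.027, -0.0286, 0], [0, 0, 0]],
    [1, [-0.027, -0.0286, 0], [0, 0, 0]],
    [1, [-0.027, -0.0286, 0], [0, 0, 0]],
  ],
)

```text
time: 0.93
eef_pos: [0.3495, 0.3179, 0.231]
tcp_rot: [0.111, 0.994, -0.0, -0.0]
contact_force: [0.6, -0.1, 0.4]
opening: 1.002
finger_force: 0.0
```

move_arm(
  moves=[
    [1, [-0.027, -0.0286, 0], [0, 0, 0]],
    [1, [-0.027, -0.0286, 0], [0, 0, 0]],
    [1, [-0.027, -0.0286, 0], [0, 0, 0]],
    [1, [-0.027, -0.0286, 0], [0, 0, 0]],
    [1, [-0.027, -0.0286, 0], [0, 0, 0]],
    [1, [-0.015, -0.0339, 0], [0, 0, 0]],
    [1, [-0.015, -0.0339, 0], [0, 0, 0]],
    [1, [-0.015, -0.0339, 0], [0, 0, 0]],
    [1, [-0.015, -0.0339, 0], [0, 0, 0]],
    [1, [-0.015, -0.0339, 0], [0, 0, 0]],
  ],
)

```text
time: 1.77
eef_pos: [0.4847, -0.0332, 0.231]
tcp_rot: [0.111, 0.994, 0.0, -0.0]
contact_force: [0.5, 1.0, 0.2]
opening: 1.001
finger_force: 0.0
```

move_arm(
  moves=[
    [1, [-0.015, -0.0339, 0], [0, 0, 0]],
    [1, [-0.015, -0.0339, 0], [0, 0, 0]],
    [1, [-0.015, -0.0339, 0], [0, 0, 0]],
    [1, [-0.015, -0.0339, 0], [0, 0, 0]],
    [1, [-0.015, -0.0339, 0], [0, 0, 0]],
    [1, [-0.015, -0.0339, 0], [0, 0, 0]],
    [1, [-0.015, -0.0339, 0], [0, 0, 0]],
    [1, [0, 0, 0], [0, 0, -0.12]],
    [1, [0, 0, 0], [0, 0, -0.12]],
    [1, [0, 0, 0], [0, 0, -0.12]],
  ],
)

```text
time: 2.6
eef_pos: [0.5345, -0.2869, 0.2302]
tcp_rot: [-0.071, 0.997, 0.001, -0.001]
contact_force: [-0.7, 0.1, -0.3]
opening: 0.999
finger_force: 0.0
```

```bash
cat > w.py <<'E'
from h import *
import sys
from scipy.spatial.transform import Rotation as Ro
def wcam():
    s=get_state(); im=read_camera('wrist')[:,:,::-1].copy()
    p=camera_params('wrist'); 
    T=np.eye(4);T[:3,:3]=Ro.from_quat(s['tcp_rot']).as_matrix();T[:3,3]=s['eef_pos']
    M=np.linalg.inv(T@np.array(p['tool_from_camera']))
    PC['wrist']=dict(p,rvec=cv2.Rodrigues(M[:3,:3])[0].ravel(),tvec=M[:3,3])
    return s,im
if __name__=='__main__':
    s,im=wcam(); pickle.dump((PC['wrist'],s),open(sys.argv[1]+'.wp','wb'))
    cv2.imwrite(f'pics/{sys.argv[1]}.png',im)
    R=Ro.from_quat(s['tcp_rot']).as_matrix(); print(s['time'],s['eef_pos'].round(4),'psi',np.arctan2(R[1,1],R[0,1]).round(4),R[:,2].round(4),s['qpos'].round(3))
E
python3 w.py w1
```

```text
2.6 [ 0.5345 -0.2869  0.2302] psi 1.7123 [-0.0015  0.0012 -1.    ] [-0.66   0.14   1.751  0.     1.253 -2.372]
```

View pics/w1.png

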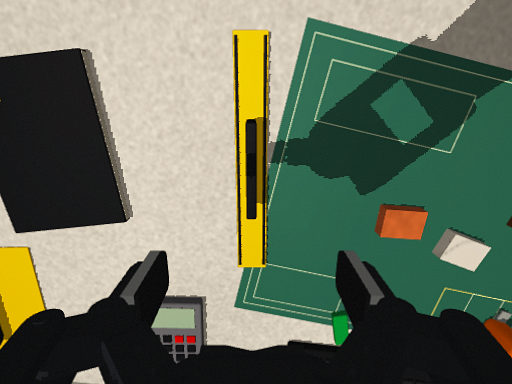

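The wrist view shows the ruler's yellow ends at (233-270, 30) and (238-266, 267), with the bar's top face from (251,120) to (251,218).

Run:
```python
from h import *
PC['wrist'],s=pickle.load(open('w1.wp','rb'))
im=cv2.imread('pics/w1.png')
hsv=cv2.cvtColor(im,cv2.COLOR_BGR2HSV); m=((hsv[...,0]>18)&(hsv[...,0]<32)&(hsv[...,1]>130)).astype(np.uint8)
m[:, :220]=0; m[:, 290:]=0
ys=np.flatnonzero(m.sum(1)>10);print(ys[0],ys[-1])
def mid(y): x=np.flatnonzero(m[y]); return x[0],x[-1]+1
for y in (35,60,90,240,262): print(y,mid(y),px2w('wrist',[(mid(y)[0],y+.5),(mid(y)[1],y+.5)],.01)[:,:2].round(4).tolist())
print('ends',px2w('wrist',[(251,ys[0]),(251.5,ys[-1]+1)],[.01,.01]).round(4))
b=(im.max(2)<45).astype(np.uint8);b[:, :243]=0;b[:,258:]=0;b[:110]=0;b[230:]=0
ys=np.flatnonzero(b.sum(1)>5);print(ys[0],ys[-1]);
for y in(ys[0]+4,ys[-1]-4): print(y,np.flatnonzero(b[y])[[0,-1]])
print('bar',px2w('wrist',[(251.3,ys[0]),(251.3,ys[-1]+1)],.06).round(4))
```

```text
30 266
35 (np.int64(233), np.int64(269)) [[0.393, -0.3276], [0.3874, -0.2882]]
60 (np.int64(233), np.int64(269)) [[0.418, -0.3245], [0.4123, -0.2842]]
90 (np.int64(234), np.int64(268)) [[0.4496, -0.3195], [0.444, -0.2802]]
240 (np.int64(237), np.int64(267)) [[0.6425, -0.2917], [0.6367, -0.2507]]
262 (np.int64(238), np.int64(267)) [[0.6767, -0.2859], [0.6709, -0.2452]]
ends [[ 0.3849 -0.3086  0.01  ]
 [ 0.6812 -0.2659  0.01  ]]
120 218
124 [246 255]
214 [247 255]
bar [[ 0.4763 -0.2952  0.06  ]
 [ 0.5867 -0.2795  0.06  ]]
```

move_arm(
  moves=[
    [1, [0.002, 0, 0.035], [0, 0, 0]],
    [1, [0, 0, 0.035], [0, 0, 0]],
    [1, [0, 0, 0.035], [0, 0, 0]],
    [1, [0, 0, 0.035], [0, 0, 0]],
    [1, [0, 0, 0.035], [0, 0, 0]],
    [1, [0, 0, 0.027], [0, 0, 0]],
    [1, [0, 0, 0], [0, 0, 0]],
    [0, [0, 0, 0], [0, 0, 0]],
    [0, [0, 0, 0], [0, 0, 0]],
    [0, [0, 0, 0], [0, 0, 0]],
  ],
  grip_force=70,
)

```text
time: 3.48
eef_pos: [0.5348, -0.2876, 0.0323]
tcp_rot: [-0.068, 0.998, -0.002, 0.002]
contact_force: [-0.5, 0.1, 0.8]
opening: 0.602
finger_force: 0.0
```

move_arm(
  moves=[
    [0, [0, 0, 0], [0, 0, 0]],
    [0, [0, 0, 0], [0, 0, 0]],
    [0, [0, 0, 0], [0, 0, 0]],
    [0, [0, 0, 0], [0, 0, 0]],
    [0, [0, 0, -0.02], [0, 0, 0]],
    [0, [0, 0, -0.02], [0, 0, 0]],
    [0, [0, 0, -0.03], [0, 0, 0]],
    [0, [0, 0, -0.03], [0, 0, 0]],
    [0, [0, 0, 0], [0, 0, 0]],
    [0, [0, 0, 0], [0, 0, 0]],
  ],
)

```text
time: 4.32
eef_pos: [0.534, -0.2871, 0.1313]
tcp_rot: [-0.069, 0.998, -0.001, 0.002]
contact_force: [0.3, 0.3, -2.7]
opening: 0.128
finger_force: 69.8
```

```bash
python3 w.py w2; python3 -c "
from h import *
s=get_state();print(s['opening'],s['finger_force'])
snap('side','b2')"
```

```text
4.3167 [ 0.534  -0.2871  0.1313] psi 1.7079 [ 0.0035 -0.0027 -1.    ] [-0.661  0.235  1.832  0.     1.07  -2.368]
0.12677730110159724 69.7683584690094
```

View pics/b2.png

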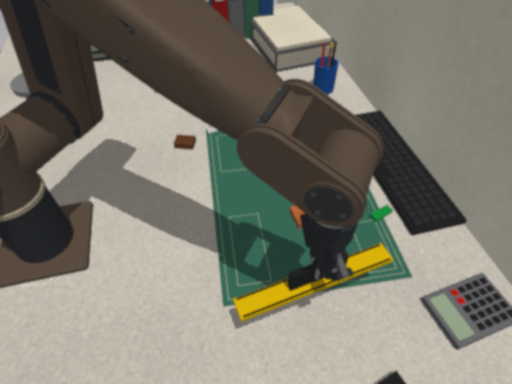

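The ruler is gripped firmly by its bar and hangs level. Next I carry it behind the row and turn it.

move_arm(
  moves=[
    [0, [0.004, 0.0387, 0], [0, 0, 0]],
    [0, [0.004, 0.0387, 0], [0, 0, 0]],
    [0, [0.004, 0.0387, 0], [0, 0, 0]],
    [0, [0.004, 0.0387, 0], [0, 0, 0]],
    [0, [0.004, 0.0387, 0], [0, 0, 0]],
    [0, [0.004, 0.0387, 0], [0, 0, 0]],
    [0, [0.004, 0.0387, 0], [0, 0, 0]],
    [0, [0.004, 0.0387, 0], [0, 0, 0]],
    [0, [0, 0, 0], [0, 0, 0.122]],
    [0, [0, 0, 0], [0, 0, 0.122]],
  ],
)

```text
time: 5.25
eef_pos: [0.4562, 0.0185, 0.1265]
tcp_rot: [0.054, 0.999, 0.0, -0.003]
contact_force: [0.3, -1.0, -1.1]
opening: 0.128
finger_force: 69.9
```

move_arm(
  moves=[
    [0, [0, 0, 0], [0, 0, 0.122]],
    [0, [0, 0, 0], [0, 0, 0.122]],
    [0, [0, 0, 0], [0, 0, 0.122]],
    [0, [0, 0, 0], [0, 0, 0.122]],
    [0, [0, 0, 0], [0, 0, 0.122]],
    [0, [0, 0, 0], [0, 0, 0.122]],
    [0, [0, 0, 0], [0, 0, 0.122]],
    [0, [0, 0, 0], [0, 0, 0.122]],
    [0, [0, 0, 0], [0, 0, 0.122]],
    [0, [0, 0, 0], [0, 0, 0.122]],
  ],
)

```text
time: 6.08
eef_pos: [0.4571, 0.0163, 0.1267]
tcp_rot: [0.618, 0.786, -0.001, -0.002]
contact_force: [0.2, 0.0, -1.4]
opening: 0.128
finger_force: 70.0
```

move_arm(
  moves=[
    [0, [0, 0, 0], [0, 0, 0.122]],
    [0, [0, 0, 0], [0, 0, 0.122]],
    [0, [0, 0, 0], [0, 0, 0]],
    [0, [0, 0, 0.01], [0, 0, 0]],
    [0, [0, 0, 0.01], [0, 0, 0]],
    [0, [0, 0, 0.01], [0, 0, 0]],
    [0, [0, 0, 0], [0, 0, 0]],
    [0, [0, 0, 0], [0, 0, 0]],
    [0, [0, 0, 0], [0, 0, 0]],
    [0, [0, 0, 0], [0, 0, 0]],
  ],
)

```text
time: 6.92
eef_pos: [0.4594, 0.0159, 0.0997]
tcp_rot: [0.707, 0.707, 0.0, 0.0]
contact_force: [0.1, 0.2, -1.6]
opening: 0.128
finger_force: 69.9
```

```bash
python3 w.py w3; python3 -c "
from h import *
snap('scene','a3')"
```

```text
6.9167 [0.4594 0.0159 0.0997] psi 0.0003 [ 9.e-04 -2.e-04 -1.e+00] [-0.187 -0.039  2.196 -0.     0.984 -0.187]
```

View pics/a3.png

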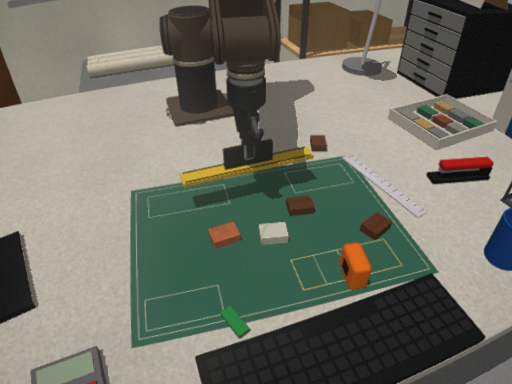

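The ruler is aligned along y behind the row. I'll lower it to about 3 mm clearance and approach.

move_arm(
  moves=[
    [0, [0, 0, 0.016], [0, 0, 0]],
    [0, [0, 0, 0.016], [0, 0, 0]],
    [0, [0, 0, 0.016], [0, 0, 0]],
    [0, [0, 0, 0.011], [0, 0, 0]],
    [0, [0, 0, 0.006], [0, 0, 0]],
    [0, [0, 0, 0], [0, 0, 0]],
    [0, [0, 0, 0], [0, 0, 0]],
    [0, [0, 0.01, 0], [0, 0, 0]],
    [0, [0, 0.01, 0], [0, 0, 0]],
    [0, [0, 0, 0], [0, 0, 0]],
  ],
)

```text
time: 7.85
eef_pos: [0.4827, 0.0154, 0.0361]
tcp_rot: [0.707, 0.707, 0.002, 0.002]
contact_force: [0.0, -0.3, -1.6]
opening: 0.129
finger_force: 70.0
```

move_arm(
  moves=[
    [0, [0, 0.006, 0.001], [0, 0, 0]],
    [0, [0, 0.006, 0], [0, 0, 0]],
    [0, [0, 0.006, 0], [0, 0, 0]],
    [0, [0, 0.006, 0], [0, 0, 0]],
    [0, [0, 0.006, 0], [0, 0, 0]],
    [0, [0, 0.006, 0], [0, 0, 0]],
    [0, [0, 0.006, 0], [0, 0, 0]],
    [0, [0, 0.006, 0], [0, 0, 0]],
    [0, [0, 0.006, 0], [0, 0, 0]],
    [0, [0, 0.006, 0], [0, 0, 0]],
  ],
)

```text
time: 8.68
eef_pos: [0.5394, 0.016, 0.0332]
tcp_rot: [0.707, 0.707, -0.0, -0.0]
contact_force: [-0.0, 0.3, -2.2]
opening: 0.128
finger_force: 69.9
```

```bash
python3 w.py w4; python3 -c "
from h import *
snap('scene','a4',(150,120,410,300),3)"
```

```text
8.6833 [0.5394 0.016  0.0332] psi 0.0001 [-3.e-04  0.e+00 -1.e+00] [-0.158  0.247  2.031 -0.     0.864 -0.159]
```

View pics/a4.png

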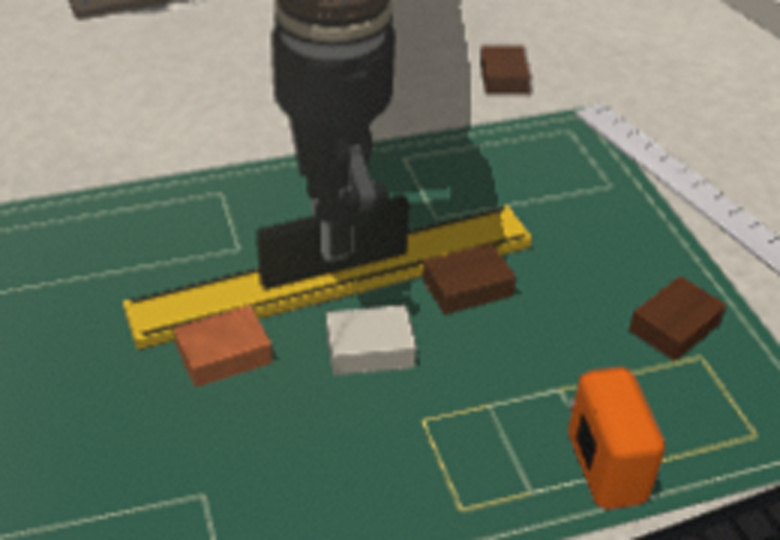

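In the crop the ruler edge has squared the walnut (470,278) and just meets the brick (225,345), with the marble (370,340) still ahead. I'll continue.

move_arm(
  moves=[
    [0, [0, 0.006, 0], [0, 0, 0]],
    [0, [0, 0.006, 0], [0, 0, 0]],
    [0, [0, 0.006, 0], [0, 0, 0]],
    [0, [0, 0.006, 0], [0, 0, 0]],
    [0, [0, 0.006, 0], [0, 0, 0]],
    [0, [0, 0.006, 0], [0, 0, 0]],
    [0, [0, 0.006, 0], [0, 0, 0]],
    [0, [0, 0.006, 0], [0, 0, 0]],
    [0, [0, 0.006, 0], [0, 0, 0]],
    [0, [0, 0.006, 0], [0, 0, 0]],
  ],
)

```text
time: 9.62
eef_pos: [0.5995, 0.016, 0.0332]
tcp_rot: [0.707, 0.707, -0.0, -0.0]
contact_force: [-1.1, -0.3, -1.3]
opening: 0.125
finger_force: 70.0
```

move_arm(
  moves=[
    [0, [0, 0.005, 0], [0, 0, 0]],
    [0, [0, 0.004, 0], [0, 0, 0]],
    [0, [0, 0.003, 0], [0, 0, 0]],
    [0, [0, 0.002, 0], [0, 0, 0]],
    [0, [0, 0.001, 0], [0, 0, 0]],
    [0, [0, 0, 0], [0, 0, 0]],
    [0, [0, 0, 0], [0, 0, 0]],
    [0, [0, 0, 0], [0, 0, 0]],
    [0, [0, 0, 0], [0, 0, 0]],
    [0, [0, 0, 0], [0, 0, 0]],
  ],
)

```text
time: 10.45
eef_pos: [0.6141, 0.0159, 0.0335]
tcp_rot: [0.707, 0.707, 0.0, 0.0]
contact_force: [-0.4, 0.6, -2.2]
opening: 0.134
finger_force: 69.9
```

```bash
python3 w.py w5; python3 -c "
from h import *
snap('scene','a5',(150,120,410,300),3)"
```

```text
10.45 [0.6141 0.0159 0.0335] psi 0.0 [ 6.e-04 -1.e-04 -1.e+00] [-0.139  0.386  1.846  0.     0.909 -0.139]
```

View pics/a5.png

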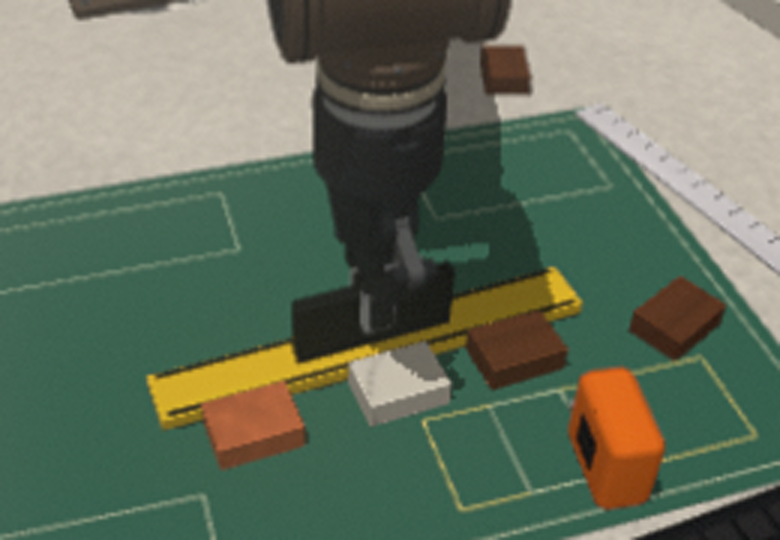

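All three look seated against the edge, but the marble's front edge (375,422)-(450,403) slopes slightly differently. I'll push 10 mm more, slowly, then fit the poses.

move_arm(
  moves=[
    [0, [0, 0.002, 0], [0, 0, 0]],
    [0, [0, 0.002, 0], [0, 0, 0]],
    [0, [0, 0.002, 0], [0, 0, 0]],
    [0, [0, 0.002, 0], [0, 0, 0]],
    [0, [0, 0.002, 0], [0, 0, 0]],
    [0, [0, 0.001, 0], [0, 0, 0]],
    [0, [0, 0.001, 0], [0, 0, 0]],
    [0, [0, 0, 0], [0, 0, 0]],
    [0, [0, 0, 0], [0, 0, 0]],
    [0, [0, 0, 0], [0, 0, 0]],
  ],
)

```text
time: 11.38
eef_pos: [0.6262, 0.0159, 0.0335]
tcp_rot: [0.707, 0.707, 0.0, 0.0]
contact_force: [-0.2, 0.3, -2.2]
opening: 0.126
finger_force: 69.9
```

```bash
cat > f.py <<'E'
from h import *
import sys
n=sys.argv[1]; snap('scene','a'+n,(150,120,410,300),3);snap('side','b'+n,(180,90,400,270),3)
ims={c:cv2.imread(f'pics/raw_{l}{n}.png') for c,l in(('scene','a'),('side','b'))}
for k,y in (('brick',-.076),('marble',.019),('walnut',.105)):
    for c in(['scene'],['side']):
        try:
            p,f=fit({q:ims[q] for q in c},None,'white' if k=='marble' else 'red',[float(sys.argv[2]),y,0.],win=30);print(k,c,p.round(4),round(f,3))
        except Exception as e: print(k,c,e)
E
python3 f.py 6 .645; python3 w.py w6
```

```text
brick ['scene'] [ 0.6611 -0.0763  0.0152] 0.495
brick ['side'] [ 0.638  -0.0828  0.3794] 0.577
marble ['scene'] [ 0.6655  0.0224 -0.0213] 0.118
marble ['side'] [ 0.6731  0.0183 -0.4273] 0.292
walnut ['scene'] [ 0.6459  0.109  -0.0071] 0.467
walnut ['side'] [ 0.6364  0.1807 -0.3672] 0.797
11.4833 [0.6262 0.0159 0.0335] psi -0.0 [ 8.e-04 -1.e-04 -1.e+00] [-0.136  0.408  1.816  0.     0.917 -0.136]
```

The marble fits flush (x 0.6655, yaw −0.02). The red masks pick up the ruler, so I'll back off with the ruler still held and re-measure.

move_arm(
  moves=[
    [0, [0, -0.004, 0], [0, 0, 0]],
    [0, [0, -0.008, 0], [0, 0, 0]],
    [0, [0, -0.015, 0], [0, 0, 0]],
    [0, [0, -0.02, 0], [0, 0, 0]],
    [0, [0, -0.02, 0], [0, 0, 0]],
    [0, [0, -0.02, 0], [0, 0, 0]],
    [0, [0, -0.02, 0], [0, 0, 0]],
    [0, [0, -0.01, 0], [0, 0, 0]],
    [0, [0, 0, 0], [0, 0, 0]],
    [0, [0, 0, 0], [0, 0, 0]],
  ],
)

```text
time: 12.37
eef_pos: [0.5092, 0.0159, 0.0337]
tcp_rot: [0.707, 0.707, 0.0, 0.001]
contact_force: [0.5, -0.1, -2.4]
opening: 0.13
finger_force: 69.9
```

```bash
python3 f.py 7 .665; python3 w.py w7
```

```text
brick ['scene'] [ 0.6653 -0.0769 -0.0116] 0.101
brick ['side'] [ 0.6665 -0.0777 -0.025 ] 0.106
marble ['scene'] [ 0.6657  0.0218 -0.0448] 0.127
marble ['side'] [ 0.6673  0.0221 -0.0851] 0.148
walnut ['scene'] [0.6636 0.1073 0.0734] 0.199
walnut ['side'] [ 0.6675  0.1092 -0.2084] 0.277
12.4667 [0.5105 0.0157 0.0341] psi -0.0001 [ 2.5e-03 -4.0e-04 -1.0e+00] [-0.168  0.187  2.102  0.     0.85  -0.168]
```

View pics/a7.png

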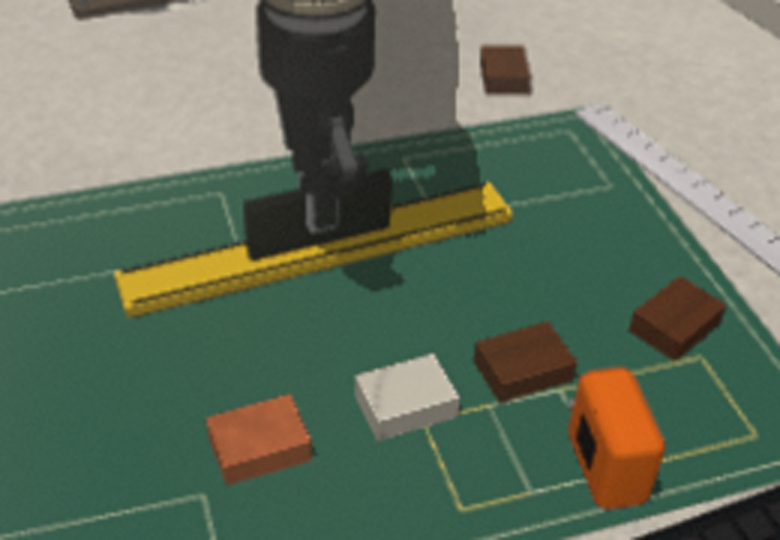

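The crop shows the brick (260,435), marble (407,390) and walnut (525,358) in one straight row, with the ruler clear. I'll check the yaws from the top-face corners.

Run:
```python
from h import *
im=cv2.imread('pics/raw_a7.png').astype(int)
C={'brick':[(207,435),(291,396)],'marble':[(356,386),(433,356)],'walnut':[(475,352),(546,324)]}
for k,c in C.items():
    P=px2w('scene',np.array(c)/3+[150,120],.02);d=P[1]-P[0];print(k,'len',np.hypot(*d[:2]).round(4),'yaw',np.arctan2(-d[0],d[1]).round(3),P[:,:2].round(4).tolist())
# refit walnut with a better mask
import h
h.mask=lambda im,k:((im[...,1].astype(int)<im[...,2].astype(int)*1.15)&(im[...,2]<120)).astype(np.uint8)
for q,l in(('scene','a'),('side','b')):
    p,f=fit({q:cv2.imread(f'pics/raw_{l}7.png')},None,'',[.665,.108,0.],win=22);print(q,p.round(3),round(f,3))
```

```text
brick len 0.0589 yaw 0.201 [[0.662, -0.1073], [0.6502, -0.0496]]
marble len 0.0565 yaw 0.114 [[0.6565, -0.0084], [0.6501, 0.0477]]
walnut len 0.0562 yaw 0.109 [[0.6564, 0.0748], [0.6503, 0.1306]]
scene [0.666 0.106 0.04 ] 0.117
side [ 0.667  0.107 -0.109] 0.167
```

All blocks are within 2 mm in line, with yaws near zero and well inside tolerance. I'll lay the ruler down here.

move_arm(
  moves=[
    [0, [0, 0, 0.001], [0, 0, 0]],
    [0, [0, 0, 0.001], [0, 0, 0]],
    [0, [0, 0, 0.001], [0, 0, 0]],
    [0, [0, 0, 0], [0, 0, 0]],
    [0, [0, 0, 0], [0, 0, 0]],
    [0, [0, 0, 0], [0, 0, 0]],
    [0, [0, 0, 0], [0, 0, 0]],
    [0, [0, 0, 0], [0, 0, 0]],
    [0, [0, 0, 0], [0, 0, 0]],
    [0, [0, 0, 0], [0, 0, 0]],
  ],
)

```text
time: 13.35
eef_pos: [0.5095, 0.0158, 0.0307]
tcp_rot: [0.707, 0.707, 0.0, 0.001]
contact_force: [1.0, -0.5, 2.1]
opening: 0.127
finger_force: 70.6
```

The force changed from −2.2 to +2.1 N, so it rests on the desk. Release and rise.

move_arm(
  moves=[
    [0.6, [0, 0, 0], [0, 0, 0]],
    [0.6, [0, 0, 0], [0, 0, 0]],
    [0.6, [0, 0, 0], [0, 0, 0]],
    [0.6, [0, 0, 0], [0, 0, 0]],
    [0.6, [0, 0, 0], [0, 0, 0]],
    [0.6, [0, 0, -0.01], [0, 0, 0]],
    [0.6, [0, 0, -0.02], [0, 0, 0]],
    [0.6, [0, 0, -0.04], [0, 0, 0]],
    [0.6, [0, 0, -0.04], [0, 0, 0]],
    [0.6, [0, 0, -0.04], [0, 0, 0]],
  ],
)

```text
time: 14.18
eef_pos: [0.5083, 0.0161, 0.1823]
tcp_rot: [0.707, 0.707, -0.0, -0.0]
contact_force: [2.0, -0.4, 0.5]
opening: 0.592
finger_force: 0.0
```

```bash
python3 w.py w8; python3 f.py 8 .665; python3 -c "
import cv2,numpy as np
a=cv2.imread('pics/w8.png');b=cv2.imread('pics/raw_a8.png');cv2.imwrite('pics/z.png',cv2.resize(np.hstack([a,b]),(800,300)))"
```

```text
14.1833 [0.5083 0.0161 0.1823] psi 0.0 [-7.e-04  1.e-04 -1.e+00] [-0.168 -0.036  2.026  0.     1.153 -0.168]
brick ['scene'] [ 0.6659 -0.0768 -0.0211] 0.101
brick ['side'] [ 0.6669 -0.0772 -0.055 ] 0.106
marble ['scene'] [ 0.666   0.0218 -0.0563] 0.124
marble ['side'] [ 0.6673  0.022  -0.1077] 0.15
walnut ['scene'] [0.6644 0.1083 0.0952] 0.198
walnut ['side'] [ 0.6671  0.1095 -0.1954] 0.282
```

View pics/z.png

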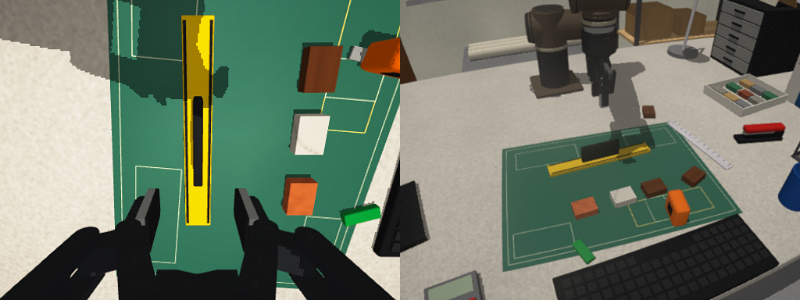

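The wrist view shows the row at x≈320, 310 and 300, parallel to the ruler. One last yaw check uses the blocks' near top edges in this image.

Run:
```python
from h import *
PC['wrist'],s=pickle.load(open('w8.wp','rb'))
im=cv2.imread('pics/w8.png').astype(int)
v=lambda z:w2px('wrist',z)
for k,y in (('brick',-.077),('marble',.022),('walnut',.109)):
    m=(im[...,2]>im[...,1]*0.95+(0 if k=='marble' else 5)); pts=[]
    for yy in np.linspace(y-.02,y+.02,17):
        a,b=v([[.625,yy,.02],[.665,yy,.02]]); q=np.linspace(a,b,200)
        f=np.array([m[int(j),int(i)] for i,j in q]); n=next(i for i in range(190) if f[i:i+10].all()); pts.append(q[n])
    P=px2w('wrist',pts,.02); c=np.polyfit(P[:,1],P[:,0],1);r=P[:,0]-np.polyval(c,P[:,1])
    print(k,'yaw',round(-np.arctan(c[0]),3),'x edge',np.polyval(c,y).round(4),'res',r.std().round(4))
```

```text
brick yaw 0.034 x edge 0.6392 res 0.0006
marble yaw -0.023 x edge 0.6389 res 0.0003
walnut yaw 0.001 x edge 0.6387 res 0.0004
```

Yaws are within 0.06 rad of each other and the near edges line up to under 1 mm, so I'm handing it in.

```bash
python3 -c "
from plant import *
print(sign_off())"
```

```text
the job is handed in; nothing more can be done
None
```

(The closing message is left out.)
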